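Find the rocking corner and press its shim flat

TASK

The levelling platform for the titration cell rocks at one corner. Press down on the corners of its metal plate with a fingertip, one after another, until you find the corner that sinks, and let it spring back; then press the blue shim tab next to that corner down fully flat, leaving the other three tabs standing and the plate level. Nothing needs picking up: leave the vial on the plate and the other things on the bench where they are.

Things in the scene. Friction and masses are not known exactly. Their poses are not given: they have to be found in the camera images.
- base: Grey square base of the levelling platform, 142 x 142 mm, fixed to the bench; it does not move. Origin: centre of its underside on the bench (z = 0); its x and y axes run along its sides, z up. Grey tongues 7 mm high carry the blue tabs on its left (+y) and right (-y) sides, out to 138 mm from the centre. The platform's place and yaw vary.
- plate: Aluminium plate 154 x 154 mm, 10 mm thick, skirted, on a springy centre pivot over the base. Origin: centre of its underside, 40 mm above the bench; axes as the base; top at 50 mm. In its middle a white ring 48 mm across, 12 mm high; 48 mm from its centre on the robot's side a bubble level 20 mm across, 4.5 mm high. A hidden pad under each corner; one of them, at any corner, is 6 mm short.
- corner_near_left (a point): Press spot: dark dot 18 mm across on the plate's top, at the corner nearer the robot, left (-x, +y of the base), 58 mm from the plate's centre in x and in y; 50 mm above the bench when level; moves with the plate. A sound corner gives under 1 mm; the rocking one sinks about 6 mm under 5 N, stops firmly, and springs back level when released.
- corner_near_right (a point): Press spot: dark dot 18 mm across on the plate's top, at the corner nearer the robot, right (-x, -y), 58 mm from the plate's centre in x and in y; 50 mm above the bench when level; moves with the plate. A sound corner gives under 1 mm; the rocking one sinks about 6 mm under 5 N, stops firmly, and springs back level when released.
- corner_far_left (a point): Press spot: dark dot 18 mm across on the plate's top, at the corner farther, left (+x, +y), 58 mm from the plate's centre in x and in y; 50 mm above the bench when level; moves with the plate. A sound corner gives under 1 mm; the rocking one sinks about 6 mm under 5 N, stops firmly, and springs back level when released.
- corner_far_right (a point): Press spot: dark dot 18 mm across on the plate's top, at the corner farther, right (+x, -y), 58 mm from the plate's centre in x and in y; 50 mm above the bench when level; moves with the plate. A sound corner gives under 1 mm; the rocking one sinks about 6 mm under 5 N, stops firmly, and springs back level when released.
- tab_near_left (a point): Press point on top of the blue shim tab of the corner nearer the robot, left (-x, +y of the base). Tab 22 mm wide, 50 long, 5 thick, hinged along the base's x, 55 mm from its centre in x, 82 in y, 11 above the bench; points outwards (left +y, right -y), rising. Point 40 mm out from the hinge, about 120 mm from the base's centre in y; 24 mm above the bench standing, 13.5 mm flat.
- tab_near_right (a point): Press point on top of the blue shim tab of the corner nearer the robot, right (-x, -y). Tab 22 mm wide, 50 long, 5 thick, hinged along the base's x, 55 mm from its centre in x, 82 in y, 11 above the bench; points outwards (left +y, right -y), rising. Point 40 mm out from the hinge, about 120 mm from the base's centre in y; 24 mm above the bench standing, 13.5 mm flat.
- tab_far_left (a point): Press point on top of the blue shim tab of the corner farther, left (+x, +y). Tab 22 mm wide, 50 long, 5 thick, hinged along the base's x, 55 mm from its centre in x, 82 in y, 11 above the bench; points outwards (left +y, right -y), rising. Point 40 mm out from the hinge, about 120 mm from the base's centre in y; 24 mm above the bench standing, 13.5 mm flat.
- tab_far_right (a point): Press point on top of the blue shim tab of the corner farther, right (+x, -y). Tab 22 mm wide, 50 long, 5 thick, hinged along the base's x, 55 mm from its centre in x, 82 in y, 11 above the bench; points outwards (left +y, right -y), rising. Point 40 mm out from the hinge, about 120 mm from the base's centre in y; 24 mm above the bench standing, 13.5 mm flat.
- shim_near_left (a joint): Angle of the shim tab of the corner nearer the robot, left (-x, +y of the base): about 0 rad standing, 0.26 rad fully flat (its stop). Moves under about 6 N at its press point and stays where left; its inner end lifts the pad 6 mm, filling the rocking corner's gap. At a sound corner it is blocked or forces the plate out of level.
- shim_near_right (a joint): Angle of the shim tab of the corner nearer the robot, right (-x, -y): about 0 rad standing, 0.26 rad fully flat (its stop). Moves under about 6 N at its press point and stays where left; its inner end lifts the pad 6 mm, filling the rocking corner's gap. At a sound corner it is blocked or forces the plate out of level.
- shim_far_left (a joint): Angle of the shim tab of the corner farther, left (+x, +y): about 0 rad standing, 0.26 rad fully flat (its stop). Moves under about 6 N at its press point and stays where left; its inner end lifts the pad 6 mm, filling the rocking corner's gap. At a sound corner it is blocked or forces the plate out of level.
- shim_far_right (a joint): Angle of the shim tab of the corner farther, right (+x, -y): about 0 rad standing, 0.26 rad fully flat (its stop). Moves under about 6 N at its press point and stays where left; its inner end lifts the pad 6 mm, filling the rocking corner's gap. At a sound corner it is blocked or forces the plate out of level.
- vial: Bystander: glass vial with blue cap, 24 mm across, 45 mm high, standing in the plate's white ring; origin under its centre.
- jar: Bystander: small amber jar with white cap, 32 mm across, 42 mm high, between the two left tabs; origin under its centre.
- stopper: Bystander: blue round stopper, 28 mm across, 26 mm high, between the two right tabs; origin under its centre.
- wrench: Bystander: steel wrench 130 mm long lying on the bench; origin under its middle.
- reagent: Bystander: amber reagent bottle, 72 mm across, 150 mm high, on the right of the bench; origin under its centre.
- beaker: Bystander: glass beaker, 68 mm across, 85 mm high, on the left of the bench; origin under its centre.
- tray: Bystander: white tray 100 x 150 mm, 30 mm high, beyond the platform; origin under its centre.

How it is judged:
On the way, in this order (a step that is already met when the one before it is completed fails the run):
1. a fingertip pressing on the plate makes its loose corner sink by 3.5 mm or more, with all four shim tabs still standing (contact force between the fingers and plate above 1 N and height (world z) of any of corner_near_left, corner_near_right, corner_far_left, corner_far_right below 0.0466 m and value of joint each of shim_near_left, shim_near_right, shim_far_left, shim_far_right below 0.08 rad), for 0.05 s.
2. the shim tab of that corner is pressed flat, the others standing and the plate level (((value of joint shim_near_left above 0.215 rad and value of joint each of shim_near_right, shim_far_left, shim_far_right below 0.08 rad) or (value of joint shim_near_right above 0.215 rad and value of joint each of shim_near_left, shim_far_left, shim_far_right below 0.08 rad) or (value of joint shim_far_left above 0.215 rad and value of joint each of shim_near_left, shim_near_right, shim_far_right below 0.08 rad) or (value of joint shim_far_right above 0.215 rad and value of joint each of shim_near_left, shim_near_right, shim_far_left below 0.08 rad)) and angle between plate's own z axis and vertical below 0.025 rad), for 0.3 s.
At the end, for the whole second after the job is handed in: Exactly one shim tab is flat (0.215 rad or more of 0.26) and the other three still stand (under 0.08 rad); the plate is level within 0.025 rad, which it is only if the flat tab is the rocking corner's; the vial is at rest (all of step 2 and linear speed of vial below 0.02 m/s); the robot touches nothing.
It fails at once if a sound corner is jacked up by its shim (raised over 2 mm with the tab over half down) ((value of joint shim_near_left above 0.13 rad and height (world z) of corner_near_left above 0.0521 m) or (value of joint shim_near_right above 0.13 rad and height (world z) of corner_near_right above 0.0521 m) or (value of joint shim_far_left above 0.13 rad and height (world z) of corner_far_left above 0.0521 m) or (value of joint shim_far_right above 0.13 rad and height (world z) of corner_far_right above 0.0521 m)).
It fails at once if two shim tabs are more than half down (value of joint each of shim_near_right, shim_near_left above 0.13 rad or value of joint each of shim_far_left, shim_near_left above 0.13 rad or value of joint each of shim_far_left, shim_near_right above 0.13 rad or value of joint each of shim_far_right, shim_near_left above 0.13 rad or value of joint each of shim_far_right, shim_near_right above 0.13 rad or value of joint each of shim_far_right, shim_far_left above 0.13 rad).
It fails at once if a bystander is moved over 15 mm, lifted or knocked over (distance of any of vial, jar, stopper, wrench, reagent, beaker, tray from where it was at the start of the episode above 0.015 m or angle between any of vial, jar, stopper, reagent, beaker, tray's own z axis and vertical above 0.4 rad).
It also fails if it takes over 48 s, if anything falls off the work surface, if the arm or the gripper's body presses on something with over 40 N, if the wrist force passes 120 N, or if a joint passes its speed limit or range.

ROBOT

A 6-joint arm with a two-finger parallel gripper is mounted at the origin on the work surface. World frame = base frame: x ahead of the robot, y to its left, z up, the work surface at z = 0. Lengths are in m, angles in rad, forces in N, time in s.
With the tool pointing down it reaches from about 0.25 to 0.775 m from the base axis. Payload 4 kg.
Tool frame: the origin (TCP) lies on the centre line of the jaws, within the pads' length; the fingertips stand 19 mm ahead of it and the grasp point (between the pads) is the TCP; x points along the fingers, z is the direction in which the jaws open and shut, and the axes are right-handed (so a half turn about x gives the same grasp; the last joint's range is limited). The gripper opens to 94 mm and grips with 3 to 60 N. Pads are 16 mm wide; open, the fingers measure 119 mm over their backs; the gripper's body (75 mm by 177 mm) begins 78 mm behind the grasp point.
Start: joints at [-1.327, 0.087, 1.371, -0, 1.684, -0.103], TCP at [0.187, -0.517, 0.225] pointing down, gripper open.
Joint ranges: [-3.1, 3.1], [-0.76, 2.03], [0.27, 2.55], [-1.08, 4.22], [0.17, 2.65], [-2.57, 2.57]. Speed limits (rad/s): [2.79, 2.79, 3.14, 3.14, 3.14, 3.14].

INTERFACE

Orientations are given as [roll, pitch, yaw] about the fixed x, y, z axes, in that order (R = Rz(yaw) Ry(pitch) Rx(roll)).
In Python, from bench import robot, snapshot, camera_params gives the robot as it stands.
- The arm moves only by the tool step_arm, never from a script. Its argument "motion" is text: rows parted by semicolons, each of 7 numbers parted by spaces: the opening in per cent of the stroke, from 0 (shut) to 100 (fully open), then the shift along the tool's x, y, z in cm, then the turn, a rotation vector about the tool's x, y, z in rad. A call has 1 to 20 rows; each row shifts and turns the commanded pose from where the row before left it, along the tool's axes as they then stand; what a row does not reach is not made up. A row lasts 1/12 s, in which the tool goes at most 41.7 mm and 7.16 degrees, less where a joint would pass 70% of its speed; a pose out of reach is approached as far as the arm can. A call with a gripper value outside its range is refused whole. The fingers move at their own pace and stop on an object; the grip force is fixed at half the most. Time passes only in rows, so rows that do not move let the fingers close. It gives the time, the measured TCP pose, the force and the opening at its end, in the units of the state.
- robot.get_obs(): the state, without advancing time (a new reading comes with each control period).
- snapshot(name): name is "scene" or "top"; returns the picture (400x640x3 uint8, red, green, blue); there is no depth.
- camera_params(name): a dict with "fx", "fy", "cx", "cy" (pixels), "R" (3x3) and "t" (3): a world point X has camera coordinates R X + t. Camera axes: x right, y down, z forward; pixel columns grow to the right and rows downward; lengths in m; the calibration is good to about 2 mm. A picture is of the moment at which its call begins. camera_params takes no time and is no camera call.
- robot.close_job(): hands the job in, once; it reports no verdict.
The state is a dict: "time": time; "joint_positions": joint angles; "qvel": joint speeds; "joint_torque": joint torques, N m; "tool_pos": TCP position; "ee_rot": TCP orientation; "wrist_force": force on the tool from outside, world axes, zero at the start; "wrist_torque": the same for the moment, N m; "width": finger opening in m.
Only numpy, scipy, OpenCV 4.12 (cv2) and the standard library are available. Lean on these libraries where they do the work, as an engineer would, in place of code of your own. Each camera call takes 0.05 s, during which the arm holds its last target.

## Working session

There is one attempt and no reset: what is moved stays moved. The work goes in short steps, Python scripts to look and compute and a tool call to move; the robot and the scene stay as the last step left them, time stands still between calls to the robot, and variables do not carry over. Pictures are saved under pics/ and viewed, and the job is handed in when it is done.

Besides the shell and the picture viewer there is one more tool, called after "Request:" in YAML: its name, and indented under it one key for each argument. step_arm: Moves the arm, as the interface text tells. Its arguments: {"type":"object","properties":{"motion":{"type":"string"}},"required":["motion"]}

```bash
ls; mkdir -p pics; python3 - <<'E'
from bench import robot,snapshot,camera_params
import cv2
for n in("scene","top"):
    im=snapshot(n); cv2.imwrite(f"pics/{n}0.png",im[:,:,::-1]); print(camera_params(n))
o=robot.get_obs();print(o)
E
```

```text
pics
{'fx': 362.50577661965514, 'fy': 362.50577661965514, 'cx': 322.85199739537376, 'cy': 201.4094973855027, 'R': array([[-0.44910723,  0.8933393 ,  0.01573491],
       [ 0.69349656,  0.35963636, -0.62427895],
       [-0.56335176, -0.26945609, -0.78104303]]), 't': array([ 0.28397609, -0.33587446,  1.19362037])}
{'fx': 399.5930058545339, 'fy': 399.5930058545339, 'cx': 312.5912889929641, 'cy': 201.5175809512329, 'R': array([[-0.01448681, -0.99964875, -0.02219269],
       [-0.99405088,  0.01679477, -0.10761402],
       [ 0.10794894,  0.02050168, -0.99394502]]), 't': array([0.00500782, 0.55749494, 1.06084951])}
{'time': 0.1, 'joint_positions': array([-1.32711001e+00,  8.78707609e-02,  1.37203732e+00,  3.59812052e-05,
        1.68359934e+00, -1.03092237e-01]), 'qvel': array([ 0.00242556, -0.00063603, -0.00438984,  0.00142126, -0.00174912,
       -0.00117005]), 'joint_torque': array([ 2.38086737e-03, -3.41251445e+01, -3.03301799e+01,  7.19930744e-02,
        3.03578249e-02, -1.01885717e-04]), 'tool_pos': array([ 0.18683399, -0.51683224,  0.22346021]), 'ee_rot': array([3.01982658, 1.56888122, 1.79581282]), 'wrist_force': array([-0.10678616, -0.43061634,  0.79394836]), 'wrist_torque': array([-0.03189437,  0.01870506,  0.02176047]), 'width': 0.09417804624256014}
```

View pics/scene0.png

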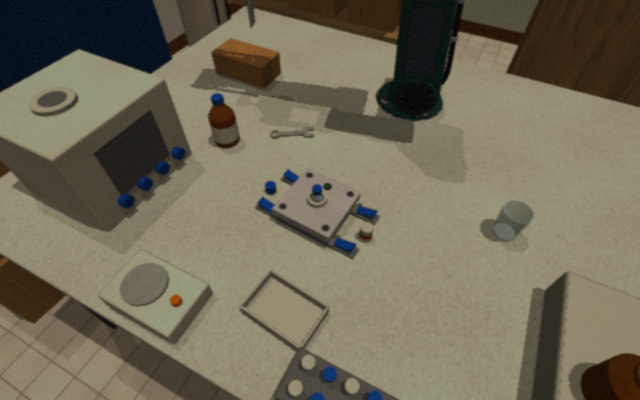

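View pics/top0.png

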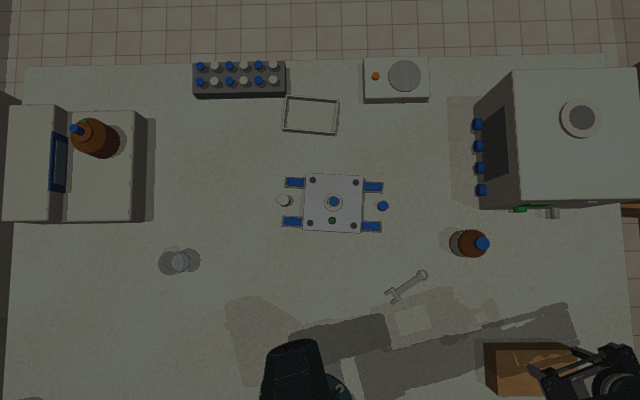

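The platform sits near (334,202) in top. Its dark dots are near (311,182), (355,183), (310,223) and (355,226), and the tabs are blue blobs at (294,182), (292,221), (373,187) and (371,226). I'll measure these precisely.

```bash
cat > h.py <<'E'
import cv2,numpy as np
from bench import robot,snapshot,camera_params
def ray(n,u,v,z):
    c=camera_params(n);R=c["R"];t=c["t"];o=-R.T@t
    d=R.T@np.array([(u-c["cx"])/c["fx"],(v-c["cy"])/c["fy"],1.]);s=(z-o[2])/d[2];return o+s*d
def proj(n,X):
    c=camera_params(n);p=c["R"]@np.array(X)+c["t"];return np.array([c["fx"]*p[0]/p[2]+c["cx"],c["fy"]*p[1]/p[2]+c["cy"]])
E
python3 - <<'E'
from h import *
im=cv2.imread("pics/top0.png"); g=cv2.cvtColor(im,6).astype(np.uint8)
cv2.imwrite("pics/crop.png",cv2.resize(im[160:250,265:405],None,fx=5.7,fy=5.7,interpolation=cv2.INTER_CUBIC))
hsv=cv2.cvtColor(im,cv2.COLOR_BGR2HSV)
m=((hsv[...,0]>100)&(hsv[...,0]<130)&(hsv[...,1]>140)).astype(np.uint8)
n,l,s,c=cv2.connectedComponentsWithStats(m)
for i in range(1,n):
    if 260<c[i][0]<410 and 160<c[i][1]<250: print("blue",c[i],s[i],ray("top",*c[i],.02))
for u,v in((311,182),(354,183),(310,223),(355,226)):
    w=g[v-6:v+7,u-6:u+7].astype(float); wt=np.clip(np.median(w)-12-w,0,None)
    yy,xx=np.mgrid[v-6:v+7,u-6:u+7]; n,ll,ss,cc=cv2.connectedComponentsWithStats((wt>0).astype(np.uint8))
    k=1+np.argmax(ss[1:,4]); wt=wt*(ll==k)
    a,b=(wt*xx).sum()/wt.sum(),(wt*yy).sum()/wt.sum(); print("dot",a,b,ss[k],ray("top",a,b,.05))
E
```

```text
blue [294.95967742 181.55645161] [287 178  17   8 124] [0.61511348 0.04457048 0.02      ]
blue [372.1557377  186.09836066] [364 183  17   8 122] [ 0.59860312 -0.16845446  0.02      ]
blue [333.28070175 200.57894737] [330 197   8   9  57] [ 0.56024325 -0.060538    0.02      ]
blue [382.4109589  205.46575342] [378 201  10  10  73] [ 0.54448283 -0.19484975  0.02      ]
blue [292.11940299 220.99253731] [284 217  18   9 134] [0.505801   0.05343956 0.02      ]
blue [370.28571429 225.67857143] [362 222  18   9 140] [ 0.48962898 -0.16004146  0.02      ]
dot 312.33986928104576 179.57777777777778 [ 4  0  7  8 40] [ 0.61485638 -0.00433274  0.05      ]
dot 355.42199017199016 182.08169533169533 [ 4  2  8  7 41] [ 0.60594634 -0.12005074  0.05      ]
dot 309.71896232242125 222.5633106856084 [ 2  3  8  7 40] [0.49905853 0.00432611 0.05      ]
dot 353.24907063197026 225.17472118959108 [ 1  2  7  7 43] [ 0.49030044 -0.11127962  0.05      ]
```

View pics/crop.png

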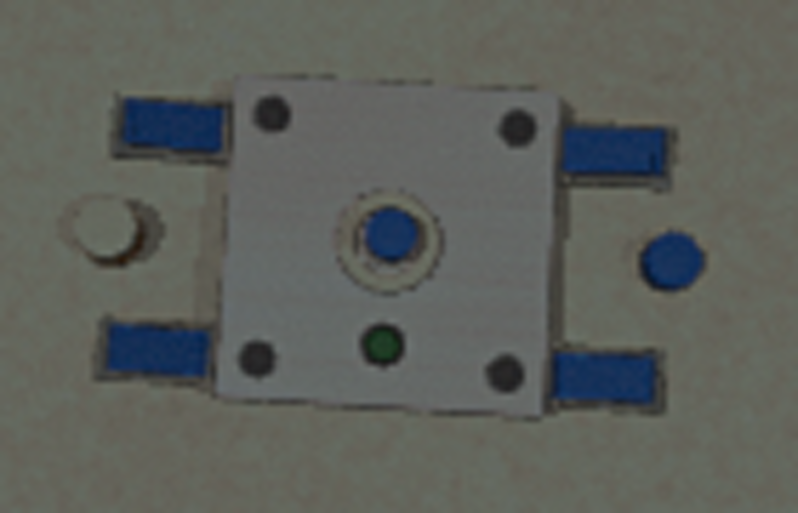

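Dot spacing comes out at 116 mm, which matches the given size. Next I work out the platform frame, the press points and the tool axes.

```bash
cat >> h.py <<'E'
from scipy.spatial.transform import Rotation as Ro
D={"FL":(.61486,-.00433),"FR":(.60595,-.12005),"NL":(.49906,.00433),"NR":(.49030,-.11128)}
C=np.mean(list(D.values()),0)
f=(np.array(D["FL"])+D["FR"]-D["NL"]-D["NR"]);yaw=np.arctan2(f[1],f[0])
ex=np.array([np.cos(yaw),np.sin(yaw)]);ey=np.array([-ex[1],ex[0]])
def pt(x,y): return C+ex*x+ey*y
T={a+b:pt(.055*(1 if a=="F" else -1),.120*(1 if b=="L" else -1)) for a in"FN" for b in"LR"}
def to(p,R=None):
    o=robot.get_obs();Rt=Ro.from_euler("xyz",o["ee_rot"])
    return np.round(Rt.inv().apply(np.array(p)-o["tool_pos"])*100,2)
E
python3 - <<'E'
from h import *
print(C,yaw); print(T)
for k in D: print(k,pt(.058*(1 if k[0]=="F" else -1),.058*(1 if k[1]=="L" else -1)))
R=Ro.from_euler("xyz",robot.get_obs()["ee_rot"]).as_matrix();print(R.round(3))
# desired: x down, y tool along base y or x
for s in(1,-1):
  z=np.r_[ex*s,0];x=np.array([0,0,-1.]);Rd=np.c_[x,np.cross(z,x),z];print(s,Ro.from_matrix(R.T@Rd).as_rotvec())
  z=np.r_[ey*s,0];Rd=np.c_[x,np.cross(z,x),z];print(s,'y',Ro.from_matrix(R.T@Rd).as_rotvec())
print(to((*D["NR"],.15)))
im=cv2.imread("pics/scene0.png")
for z,d in((.05,D),(.02,T)):
  for k in d:
    u=proj("scene",(*d[k],z));print(k,u);cv2.circle(im,tuple(u.astype(int)),1,(0,255,255),-1)
cv2.imwrite("pics/chk.png",cv2.resize(im[150:270,230:400],None,fx=4.5,fy=4.5))
E
```

```text
[ 0.5525425 -0.0578325] -0.07516596061498144
{'FL': array([0.61639862, 0.05769843]), 'FR': array([ 0.59837578, -0.1816239 ]), 'NL': array([0.50670922, 0.0659589 ]), 'NR': array([ 0.48868638, -0.17336343])}
FL [ 0.61473425 -0.00435179]
FR [ 0.60602321 -0.12002425]
NL [0.49906179 0.00435925]
NR [ 0.49035075 -0.11131321]
[[-0.     0.94   0.34 ]
 [ 0.002  0.34  -0.94 ]
 [-1.     0.    -0.002]]
1 [-1.14884742 -0.00155347 -0.00129839]
1 y [-2.71964301e+00 -2.37268679e-04 -2.65265936e-03]
-1 [ 1.99274416e+00 -1.45764137e-03  1.74401545e-03]
-1 y [ 4.21948406e-01 -1.92171143e-03  1.71888611e-04]
[  7.41  42.32 -27.81]
FL [324.98245988 227.27892744]
FR [282.28689355 205.68018992]
NL [349.65774875 193.33247807]
NR [308.94577905 174.63592237]
FL [349.09086842 245.81572953]
FR [263.09078864 201.93622137]
NL [370.77649045 212.49981069]
NR [288.46735851 173.99259288]
```

View pics/chk.png

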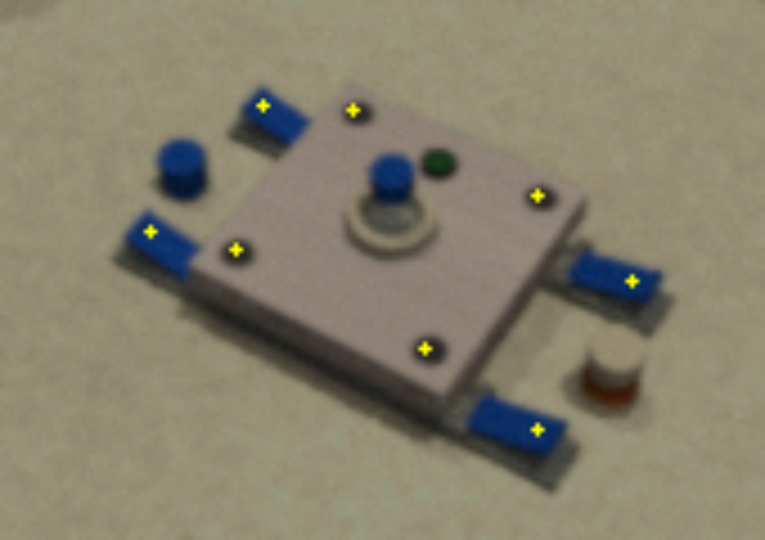

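The scene view agrees: the yellow points, projected from the top measurement, land on the dots and tabs. First I shut the fingers and align the jaws with the base's y.

Request:
step_arm:
  motion: "0 0 0 0 0.105 0 0; 0 0 0 0 0.105 0 0; 0 0 0 0 0.105 0 0; 0 0 0 0 0.105 0 0; 0 0 0 0 0 0 0"

```text
time: 0.52
tool_pos: [0.1868, -0.517, 0.2239]
ee_rot: [-2.803, 1.57, 1.835]
wrist_force: [0.1, 0.6, -1.0]
width: 0.0643
```

```bash
python3 - <<'E'
from h import *
print(to((*D["NR"],.2)))
E
```

```text
[  2.42  27.22 -42.73]
```

Request:
step_arm:
  motion: "0 0 1.6 -2.5 0 0 0; 0 0 1.6 -2.5 0 0 0; 0 0 1.6 -2.5 0 0 0; 0 0 1.6 -2.5 0 0 0; 0 0 1.6 -2.5 0 0 0; 0 0 1.6 -2.5 0 0 0; 0 0 1.6 -2.5 0 0 0; 0 0 1.6 -2.5 0 0 0; 0 0 1.6 -2.5 0 0 0; 0 0 1.6 -2.5 0 0 0; 0 0 1.6 -2.5 0 0 0; 0 0 1.6 -2.5 0 0 0; 0 0 1.6 -2.5 0 0 0; 0 0 1.6 -2.5 0 0 0; 0 0 1.6 -2.5 0 0 0; 0 0 1.6 -2.5 0 0 0; 0 0 1.6 -2.7 0 0 0; 0 0 0 0 0 0 0"

```text
time: 2.02
tool_pos: [0.4913, -0.1072, 0.2238]
ee_rot: [3.089, 1.568, 1.454]
wrist_force: [-0.7, -0.3, -0.1]
width: 0.0006
```

```bash
python3 - <<'E'
from h import *
print(to((*D["NR"],.075)),robot.get_obs()["joint_positions"].round(2))
cv2.imwrite("pics/t1.png",snapshot("top")[:,:,::-1])
E
```

```text
[14.88 -0.08  0.46] [-0.33 -0.02  1.48  0.    1.68  1.31]
```

View pics/t1.png

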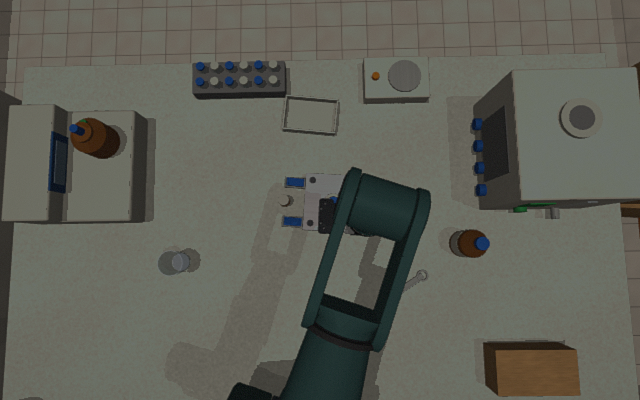

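The arm is over the plate and the bench items look untouched. Now down to the near-right corner.

Request:
step_arm:
  motion: "0 2 0 0.46 0 0 0; 0 2 0 0 0 0 0; 0 2 0 0 0 0 0; 0 2 0 0 0 0 0; 0 2 0 0 0 0 0; 0 2 0 0 0 0 0; 0 1.5 0 0 0 0 0; 0 1 0 0 0 0 0; 0 0.3 0 0 0 0 0; 0 0 0 0 0 0 0; 0 0 0 0 0 0 0"

```text
time: 2.98
tool_pos: [0.4895, -0.1165, 0.0773]
ee_rot: [1.118, 1.569, -0.526]
wrist_force: [0.9, -0.5, 0.4]
width: 0.0006
```

```bash
python3 - <<'E'
from h import *
print(to((*D["NR"],.069)),robot.get_obs()["wrist_force"])
E
```

```text
[ 0.83  0.04 -0.53] [ 0.91734754 -0.54205009  0.41110509]
```

Request:
step_arm:
  motion: "0 0.2 0 0 0 0 0; 0 0.2 0 0 0 0 0; 0 0.2 0 0 0 0 0; 0 0 0 0 0 0 0"

```text
time: 3.32
tool_pos: [0.4891, -0.1158, 0.0704]
ee_rot: [-0.204, 1.571, -1.848]
wrist_force: [0.2, 0.6, 0.1]
width: 0.0006
```

Request:
step_arm:
  motion: "0 0.1 0 -0.4 0 0 0; 0 0.1 0 0 0 0 0; 0 0.1 0 0 0 0 0; 0 0 0 0 0 0 0; 0 0 0 0 0 0 0"

```text
time: 3.73
tool_pos: [0.4897, -0.1115, 0.0688]
ee_rot: [1.869, 1.57, 0.226]
wrist_force: [-1.8, 0.6, 6.4]
width: 0.0009
```

Request:
step_arm:
  motion: "0 0.1 0 0 0 0 0; 0 0.1 0 0 0 0 0; 0 0 0 0 0 0 0"

```text
time: 3.98
tool_pos: [0.4899, -0.1117, 0.0685]
ee_rot: [1.475, 1.569, -0.169]
wrist_force: [-4.9, 1.3, 13.0]
width: 0.0005
```

Near-right is sound: 13 N gives only about 0.4 mm. On to near-left.

Request:
step_arm:
  motion: "0 -1 0 0 0 0 0; 0 -1 0 0 0 0 0; 0 0 0 -2.5 0 0 0; 0 0 0 -2.5 0 0 0; 0 0 0 -2.5 0 0 0; 0 0 0 -2.5 0 0 0; 0 0 0 -1.6 0 0 0; 0 0 0 0 0 0 0; 0 0 0 0 0 0 0; 0 0 0 0 0 0 0"

```text
time: 4.82
tool_pos: [0.498, 0.0032, 0.0857]
ee_rot: [0.395, 1.57, -1.249]
wrist_force: [-0.2, -0.4, 0.1]
width: 0.0005
```

```bash
python3 - <<'E'
from h import *
print(to((*D["NL"],.070)),robot.get_obs()["wrist_force"])
E
```

```text
[ 1.57  0.1  -0.12] [-0.18716216 -0.38002902  0.1393256 ]
```

Request:
step_arm:
  motion: "0 0.8 0.1 -0.1 0 0 0; 0 0.6 0 0 0 0 0; 0 0.1 0 0 0 0 0; 0 0.1 0 0 0 0 0; 0 0.1 0 0 0 0 0; 0 0.1 0 0 0 0 0; 0 0 0 0 0 0 0; 0 0 0 0 0 0 0"

```text
time: 5.48
tool_pos: [0.499, 0.0046, 0.0677]
ee_rot: [0.684, 1.57, -0.96]
wrist_force: [-1.0, -0.4, 1.8]
width: 0.0005
```

Request:
step_arm:
  motion: "0 0.1 0 0 0 0 0; 0 0.1 0 0 0 0 0; 0 0 0 0 0 0 0"

```text
time: 5.73
tool_pos: [0.499, 0.0047, 0.0656]
ee_rot: [1.129, 1.57, -0.515]
wrist_force: [-2.1, -0.6, 4.1]
width: 0.0001
```

Near-left is giving way: 3.4 mm at 4 N. I'll press further to confirm that it stops firmly.

Request:
step_arm:
  motion: "0 0.1 0 0 0 0 0; 0 0.1 0 0 0 0 0; 0 0.1 0 0 0 0 0; 0 0 0 0 0 0 0; 0 0 0 0 0 0 0"

```text
time: 6.15
tool_pos: [0.4991, 0.0048, 0.0631]
ee_rot: [2.056, 1.57, 0.412]
wrist_force: [-1.9, 0.3, 6.1]
width: 0.0003
```

```bash
python3 - <<'E'
from h import *
cv2.imwrite("pics/s2.png",cv2.resize(snapshot("scene")[120:280,220:420,::-1],None,fx=3.7,fy=3.7))
E
```

```text
(no output)
```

View pics/s2.png

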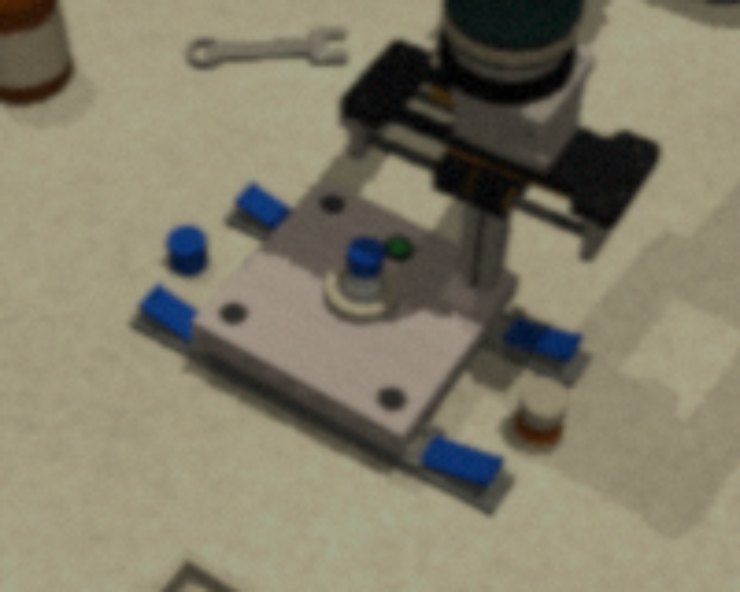

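The finger stands on the near-left dot, which has sunk about 6 mm at 6 N. All the tabs and the vial are still standing. Next I release slowly and move over the near-left tab.

Request:
step_arm:
  motion: "0 -0.2 0 0 0 0 0; 0 -0.2 0 0 0 0 0; 0 -0.2 0 0 0 0 0; 0 -0.2 0 0 0 0 0; 0 -0.8 0 0 0 0 0; 0 -0.8 0 0 0 0 0; 0 0 0 -2 0 0 0; 0 0 0 -2 0 0 0; 0 0 0 -2 0 0 0; 0 0 0 0 0 0 0; 0 0 0 0 0 0 0; 0 0 0 0 0 0 0"

```text
time: 7.2
tool_pos: [0.5035, 0.064, 0.0868]
ee_rot: [0.713, 1.57, -0.931]
wrist_force: [0.7, -1.2, -0.4]
width: 0.0007
```

```bash
python3 - <<'E'
from h import *
print(to((*T["NL"],.045)),robot.get_obs()["wrist_force"])
cv2.imwrite("pics/s3.png",cv2.resize(snapshot("scene")[120:280,220:420,::-1],None,fx=3.7,fy=3.7))
E
```

```text
[ 4.18  0.3  -0.22] [ 0.67445073 -1.16143544 -0.42157805]
```

View pics/s3.png

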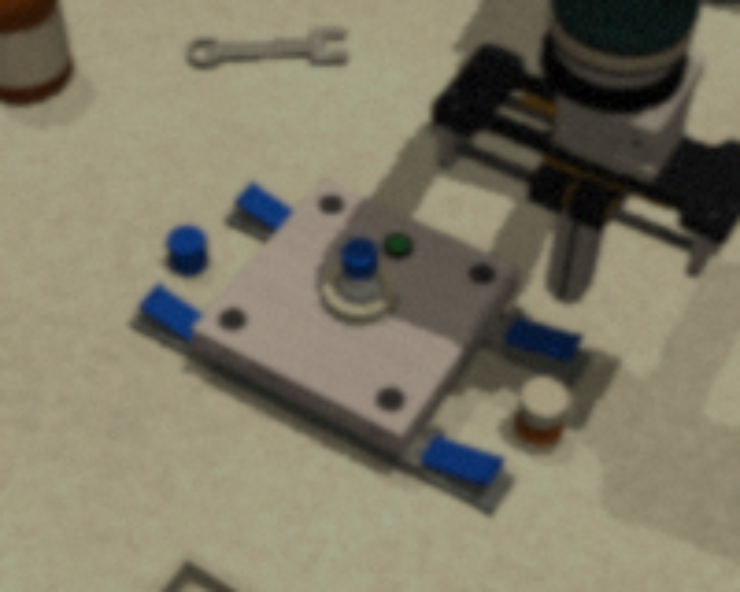

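The plate has sprung back, and the finger is above the near-left tab. Down onto it.

Request:
step_arm:
  motion: "0 1.5 0.3 -0.2 0 0 0; 0 1.5 0 0 0 0 0; 0 0.8 0 0 0 0 0; 0 0.3 0 0 0 0 0; 0 0.3 0 0 0 0 0; 0 0.2 0 0 0 0 0; 0 0 0 0 0 0 0; 0 0 0 0 0 0 0"

```text
time: 7.92
tool_pos: [0.5071, 0.0661, 0.0412]
ee_rot: [1.515, 1.569, -0.129]
wrist_force: [-0.8, 0.7, 0.8]
width: 0.0006
```

Request:
step_arm:
  motion: "0 0.2 0 0 0 0 0; 0 0.2 0 0 0 0 0; 0 0 0 0 0 0 0; 0 0 0 0 0 0 0"

```text
time: 8.25
tool_pos: [0.5073, 0.0668, 0.0375]
ee_rot: [2.092, 1.568, 0.448]
wrist_force: [-1.7, 1.6, 5.8]
width: 0.0004
```

Request:
step_arm:
  motion: "0 0.2 0 0 0 0 0; 0 0.2 0 0 0 0 0; 0 0.1 0 0 0 0 0; 0 0 0 0 0 0 0; 0 0 0 0 0 0 0"

```text
time: 8.67
tool_pos: [0.5073, 0.0673, 0.0326]
ee_rot: [2.363, 1.568, 0.719]
wrist_force: [-1.3, 2.7, 5.9]
width: 0.0007
```

Request:
step_arm:
  motion: "0 0.1 0 0 0 0 0; 0 0.1 0 0 0 0 0; 0 0 0 0 0 0 0; 0 0 0 0 0 0 0"

```text
time: 9.0
tool_pos: [0.5075, 0.0673, 0.0324]
ee_rot: [2.279, 1.568, 0.635]
wrist_force: [-6.4, 2.7, 14.1]
width: 0.0007
```

It has hit the stop: tip height 13.4 mm (flat is 13.5) and the force has jumped to 14 N. I'll press slightly more, hold, then withdraw.

Request:
step_arm:
  motion: "0 0.1 0 0 0 0 0; 0 0 0 0 0 0 0; 0 0 0 0 0 0 0; 0 0 0 0 0 0 0; 0 -0.3 0 0 0 0 0; 0 -0.4 0 0 0 0 0; 0 -1.5 0 0 0 0 0; 0 -2.5 0 0 0 0 0; 0 -2.5 0 0 0 0 0; 0 -2.5 0 0 0 0 0; 0 -2.5 0 0 0 0 0; 0 -2.5 0 0 0 0 0; 0 0 0 0 0 0 0; 0 0 0 0 0 0 0; 0 0 0 0 0 0 0; 0 0 0 0 0 0 0"

```text
time: 10.33
tool_pos: [0.5054, 0.0662, 0.1731]
ee_rot: [-1.42, 1.567, -3.064]
wrist_force: [-0.3, 0.2, -0.3]
width: 0.0003
```

```bash
python3 - <<'E'
from h import *
print(to((*T["NL"],.2)),robot.get_obs()["wrist_force"])
cv2.imwrite("pics/s4.png",cv2.resize(snapshot("scene")[120:280,220:420,::-1],None,fx=3.7,fy=3.7))
E
```

```text
[-2.69  0.12  0.01] [-0.267847    0.24556002 -0.25872313]
```

View pics/s4.png

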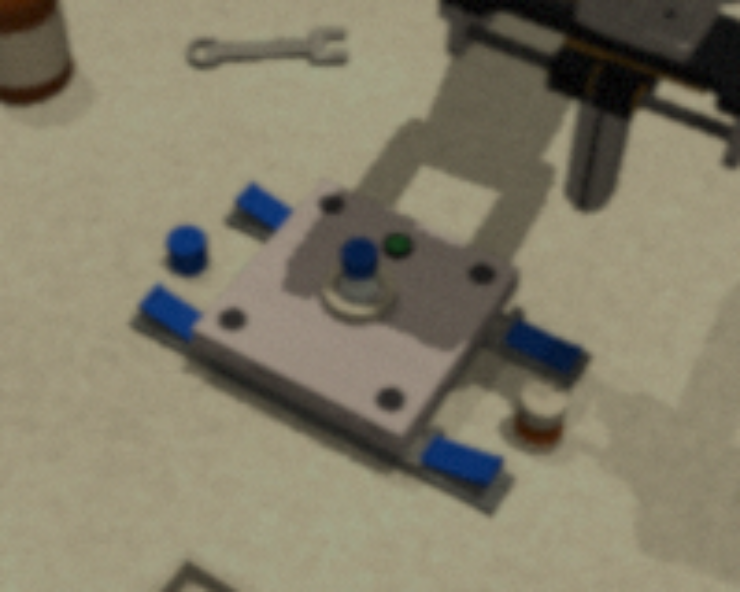

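The near-left tab now lies flat on its tongue and the other three stand. The plate dots are where they were before the press, so it is level, and the vial and jar haven't moved. The arm is clear, so I'm handing in.

```bash
python3 -c "
from bench import robot
print(robot.close_job())"
```

```text
the job is handed in; nothing more can be done
None
```

The rocking corner is the near-left one, and its shim tab is now pressed down to its stop. I handed the job in at about 10.4 s; the close-out reports no verdict.

- **Finding the corner:** Near-right was sound, giving about 0.4 mm at 13 N. Near-left sank about 6 mm at 6 N, and the picture after release showed the plate level again. I did not press it on to the firm stop, and I did not press the two far corners once near-left had sunk.
- **Pressing the tab:** The near-left tab moved at about 6 N and stopped with the fingertip at 13.4 mm (13.5 mm is flat), where the force rose to 14 N.
- **Last checks:** In the last scene picture the near-left tab lies flat, the other three stand, and the plate dots are where they were before the tab was pressed. The vial, jar and stopper look unmoved, and the arm is 14 cm clear with no contact force. I judged the plate's level and the other tabs by eye from that picture, not by measuring angles. The picture was cropped to the platform, so the tray and beaker were not re-checked at the end. No check failed or disagreed.

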